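Crack open the stuck lid of the topping box and hold it ajar

TASK

Dried polishing slurry has stuck the rubber seal of the chilled topping box on the counter. First take the hand polishing pad off its lid and set it down flat in the open tray; then pull the lid up by its bar handle until the seal breaks free, without letting it fly up (its front edge never more than 90 mm open), and finish while still holding the handle in the fingers, the lid ajar with a gap of about 30 mm at its front edge. Leave the bottle, the tape roll and the knife where they are.

Things in the scene. Friction and masses are not known exactly. Their poses are not given: they have to be found in the camera images.
- lid (a joint): Hinge of the box's lid, rad; 0 shut, grows as the front edge rises. The front edge is 223 mm from the hinge: a 30 mm gap is about 0.135 rad. The seal resists with a peak of about 15 to 20 N at the handle in the first 5 mm of lift and lets go by 13 mm; past that (it may push up a little as it lets go) the lid (0.55 kg) has only its weight, about 3.5 N at the handle, and falls back onto the seal if let go.
- box: The fixed steel topping box, 220 x 220 mm, 107 mm high to the underside of its lid, a steel plate 222 x 224 x 10 mm whose top is 117 mm above the counter. Origin: centre of its underside; x points from the handle side (nearest the robot) to the hinge side, z up.
- lid_handle (a point): Middle of the lid's handle: a round steel bar 12 mm thick, 130 mm long, running along its own y axis (the box's y axis), its centre 34 mm above the lid's top face, on a post at either end. It lies 190 mm from the hinge line and 33 mm behind the lid's front edge. The point turns with the lid: x points from the handle towards the hinge.
- lid_hinge (a point): Middle of the lid's hinge line at the back of the box (the side away from the robot), at the height of the lid's underside, 107 mm above the counter. y runs along the hinge, x points away from the handle, z up. Shut, the handle is at (-190, 0, +44) mm in this frame.
- pad_grip (a point): Middle of the grip of the hand polishing pad, which lies on the lid behind the handle at the start. The pad is a flat base 55 (its x) x 110 (its y) x 16 mm with an upright grip ridge on top, 26 mm thick along x, 88 mm long along y, reaching from 16 to 52 mm above the underside; about 0.25 kg (varies). This point is 38 mm above the underside; z up.
- tray_in (a point): Centre of the inner floor of the open grey tray, which stands fixed on the counter to the left or the right of the box: inside 150 (its x) x 190 (its y) mm, walls 5 mm thick, rim 32 mm above the counter, floor 5 mm above it.
- bottle_mid (a point): Bystander: middle of an upright white bottle with a cap, 66 mm across, 170 mm high, standing on the other side of the box from the tray.
- tape_mid (a point): Bystander: centre of a roll of tape lying flat, 100 mm across, 25 mm high.
- knife_mid (a point): Bystander: middle of a utility knife lying flat, 32 x 180 x 22 mm, long along its y.
Mind the look-alikes: they are no part of the job. Of the things that look like the part that bears pad_grip, the largest one is meant.

How it is judged:
By the outcome, as a careful person would: the job done as asked, in the order asked, and still so for the second after the job is handed in, while the arm keeps its last pose, push and grip.
It also fails if it takes over 51 s, if anything falls off the work surface, if the arm or the gripper's body presses on something with over 40 N, if the wrist force passes 120 N, or if a joint passes its speed limit or range.

ROBOT

A 6-joint arm with a two-finger parallel gripper is mounted at the origin on the work surface. World frame = base frame: x ahead of the robot, y to its left, z up, the work surface at z = 0. Lengths are in m, angles in rad, forces in N, time in s.
With the tool pointing down it reaches from about 0.375 to 0.9 m from the base axis. Payload 3.1 kg.
Tool frame: the origin (TCP) lies on the centre line of the jaws, within the pads' length; the fingertips stand ahead of it and the grasp point (between the pads) lies 3 mm ahead of it (robot.tip_reach is the z of the fingertips in the tool frame, in m); z points along the fingers, y is the line along which they close (so a half turn about z gives the same grasp; the last joint's range is limited). The gripper opens to 87 mm and grips with 3 to 60 N. Pads are 19 mm wide; open, the fingers measure 117 mm over their backs; the gripper's body (75 mm by 190 mm) begins 51 mm behind the grasp point.
Start: joints at [1.103, 0.527, 1.433, -0, 1.181, -0.178], TCP at [0.179, 0.599, 0.245] pointing down, gripper open.
Joint ranges: [-3.08, 3.08], [-0.75, 2.2], [0.22, 2.44], [-1.43, 4.57], [0, 2.65], [-2.85, 2.85]. Speed limits (rad/s): [2.79, 2.79, 3.14, 3.14, 3.14, 3.14].

INTERFACE

Orientations are given as a unit quaternion [x, y, z, w].
In Python, from rig import sensors, eyes, ticket, robot gives the robot as it stands.
- The arm moves only by the tool drive_tool, never from a script. Its argument "deltas" is a list that holds one entry, the list of rows, each a list of 6 numbers: the shift along the tool's x, y, z in mm, then the turn, a rotation vector about the tool's x, y, z in rad. A call has 1 to 8 rows; each row shifts and turns the commanded pose from where the row before left it, along the tool's axes as they then stand; what a row does not reach is not made up. A row lasts 1/12 s, in which the tool goes at most 41.7 mm and 7.16 degrees, less where a joint would pass 70% of its speed; a pose out of reach is approached as far as the arm can. A call is refused whole if a number of a shift passes 41.7 or a number of a turn 0.125, either way. A call with a gripper value outside its range is refused whole. "gripper" is the opening in per cent of the stroke, from 0 (shut) to 100 (fully open), set as the call begins (left out, the last holds). The fingers move at their own pace and stop on an object; "squeeze" is the grip in N (left out, the last holds). Time passes only in rows, so rows that do not move let the fingers close. It gives the time, the measured TCP pose, the force, the opening and the grip force at its end, in the units of the state.
- sensors.get_obs(): the state, without advancing time (a new reading comes with each control period).
- eyes.camera(name): name is "side" or "top" or "wrist"; returns a dict with "img" (480x640x3 uint8, red, green, blue), "fov_y" (degrees; the focal length in pixels is half the picture's height over the tangent of half this angle, whatever the lens; pixels are square), "cx", "cy" (the principal point, pixels), "D" ([k1, k2, p1, p2, k3] as OpenCV has them; the pictures are not rectified), "xyz" and "attitude" of the camera in the world; the wrist camera has in their place "hand_eye" (4x4, takes a point from camera to tool coordinates, whose origin is the TCP and whose axes are the flange's). Camera axes: x right, y up, looking along -z (the intrinsics and any distortion apply to the point x, -y, -z); pixel columns grow to the right and rows downward; lengths in m; the calibration is good to about 2 mm. A picture is of the moment at which its call begins: read the wrist's pose just before it. There is no depth.
- ticket.hand_in(): hands the job in; it is judged then, once.
The state is a dict: "time": time; "q": joint angles; "joint_velocities": joint speeds; "joint_torque": joint torques, N m; "position": TCP position; "tool_rot": TCP orientation; "ft_force": force on the tool from outside, world axes, zero at the start; "moment": the same for the moment, N m; "grip_width": finger opening in m; "grip_force": force on a finger pad.
Only numpy, scipy, OpenCV 4.12 (cv2) and the standard library are available. Lean on these libraries where they do the work, as an engineer would, in place of code of your own. Each camera call takes 0.05 s, during which the arm holds its last target. There are 200 camera calls.

## Working session

There is one attempt and no reset: what is moved stays moved. The work goes in short steps, Python scripts to look and compute and a tool call to move; the robot and the scene stay as the last step left them, time stands still between calls to the robot, and variables do not carry over. Pictures are saved under pics/ and viewed, at most 10 in all, crops included, and the job is handed in when it is done.

Besides the shell and the picture viewer there is one more tool, called after "Emit:" by a JSON object that holds its "fn" and its "kwargs", one argument or row to a line. drive_tool: Moves the arm, as the interface text tells. Its arguments: {"type":"object","properties":{"deltas":{"type":"array"},"gripper":{"type":"number"},"squeeze":{"type":"number"}},"required":["deltas"]}

```bash
ls; mkdir -p pics
cat > h.py <<'E'
import numpy as np, cv2
from scipy.spatial.transform import Rotation as R
from rig import sensors, eyes, ticket, robot
def K(c):
    f=c["img"].shape[0]/2/np.tan(np.radians(c["fov_y"])/2)
    return np.array([[f,0,c["cx"]],[0,f,c["cy"]],[0,0,1]])
def pose(c,o=None):
    if "hand_eye" in c:
        H=np.array(c["hand_eye"]); r=R.from_quat(o["tool_rot"]).as_matrix()
        return r@H[:3,:3], r@H[:3,3]+np.array(o["position"])
    a=np.array(c["attitude"]); 
    return (R.from_quat(a).as_matrix() if a.size==4 else a.reshape(3,3)), np.array(c["xyz"])
def ray(c,uv,o=None):
    p=cv2.undistortPoints(np.array(uv,float).reshape(-1,1,2),K(c),np.array(c["D"],float)).reshape(-1,2)
    d=np.c_[p[:,0],-p[:,1],-np.ones(len(p))]; r,t=pose(c,o)
    return t,d@r.T
def onz(c,uv,z,o=None):
    t,d=ray(c,uv,o); return t+d*((z-t[2])/d[:,2])[:,None]
def proj(c,P,o=None):
    r,t=pose(c,o); q=(np.atleast_2d(P)-t)@r; q=q*[1,-1,-1]
    return cv2.projectPoints(q,np.zeros(3),np.zeros(3),K(c),np.array(c["D"],float))[0].reshape(-1,2)
def save(n,img): cv2.imwrite(f"pics/{n}.png",img[:,:,::-1])
E
python3 - <<'E'
from h import *
o=sensors.get_obs(); print(o, robot.tip_reach)
import pickle
d={'o':o}
for n in("top","side","wrist"):
    c=eyes.camera(n); d[n]=c; save(n+"0",c["img"]); print(n,{k:v for k,v in c.items() if k!="img"})
pickle.dump(d,open("d0.pkl","wb"))
E
```

```text
pics
{'time': 0.0, 'q': array([ 1.10249114e+00,  5.28456630e-01,  1.43390971e+00, -3.36230325e-05,
        1.18137960e+00, -1.78486460e-01]), 'joint_velocities': array([-0.00097822,  0.00115445, -0.00073147, -0.00157895, -0.00045736,
        0.00038316]), 'joint_torque': array([ 1.17392491e-05, -4.40032017e+01, -1.76598877e+01,  6.32483815e-02,
        5.80995844e-02, -1.48583476e-04]), 'position': array([0.17826856, 0.59831984, 0.24357508]), 'tool_rot': array([ 1.44396328e-01,  9.89519349e-01, -1.02576914e-03, -3.27403358e-04]), 'ft_force': array([ 0.3655027 ,  0.54083544, -0.24981557]), 'moment': array([ 0.0363501 , -0.04655462,  0.01378061]), 'grip_force': 0.0, 'grip_width': 0.08682563729723997} 0.022
top {'fov_y': 45.455945252811865, 'cx': 325.96210980629525, 'cy': 237.37732023619117, 'D': array([-0.02184835,  0.        ,  0.        ,  0.        ,  0.        ]), 'xyz': array([ 0.3718702 , -0.00142968,  1.36560931]), 'attitude': array([ 0.0594365 , -0.06899233, -0.70156433,  0.70676365])}
side {'fov_y': 55.5891202598312, 'cx': 321.01128450202646, 'cy': 240.2585719627277, 'D': array([-0.08080943,  0.        ,  0.        ,  0.        ,  0.        ]), 'xyz': array([ 0.47774828, -0.87946556,  0.71903939]), 'attitude': array([ 0.47000474, -0.03403102, -0.07346445,  0.87894278])}
wrist {'fov_y': 67.20907754588025, 'cx': 321.07103472253584, 'cy': 242.36262766209597, 'D': array([0.01430501, 0.        , 0.        , 0.        , 0.        ]), 'hand_eye': array([[ 8.34247990e-04,  9.70964506e-01,  2.39222140e-01,
         6.50008573e-02],
       [ 9.99999553e-01, -7.03410842e-04, -6.32302079e-04,
        -6.22455021e-04],
       [-4.45671429e-04,  2.39222560e-01, -9.70964659e-01,
        -1.39249803e-01],
       [ 0.00000000e+00,  0.00000000e+00,  0.00000000e+00,
         1.00000000e+00]])}
```

View pics/top0.png

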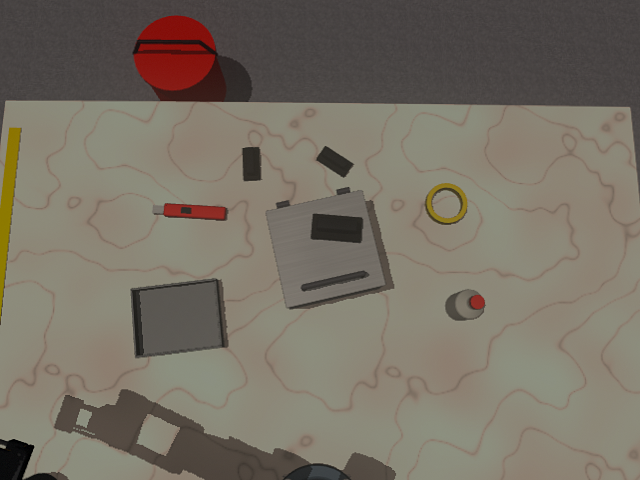

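View pics/side0.png

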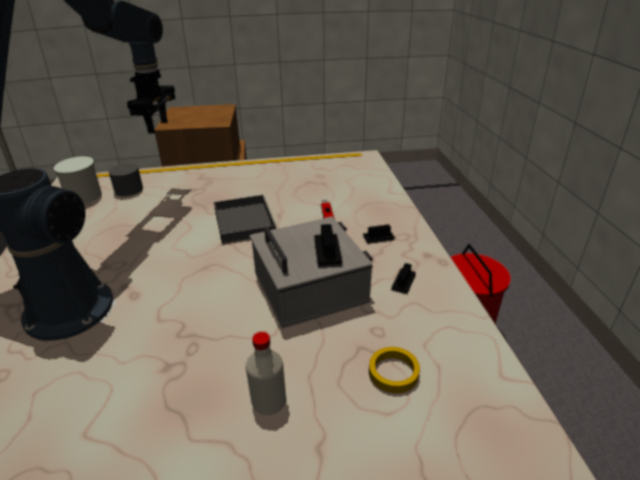

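Top view: the tray is at (180,318), the box at (327,248), its handle at (335,281), the bottle at (468,304), the tape at (446,203) and the knife at (193,211). Three things look like the pad: (337,228) on the lid, and (252,163) and (335,161) on the counter. The one on the lid fits, being the largest and lying behind the handle. I'll confirm that in a crop and measure it.

Run:
```python
from h import *
import pickle
d=pickle.load(open("d0.pkl","rb")); c=d["top"]; im=c["img"]
g=im.max(2).astype(int)
save("crop",cv2.resize(im[130:370,120:420],(750,600),interpolation=cv2.INTER_CUBIC))
m=((g<55)).astype(np.uint8); m[:130]=0; m[370:]=0
n,l,s,ce=cv2.connectedComponentsWithStats(m)
for i in range(1,n):
    if s[i,4]>80: 
        cn=np.argwhere(l==i)[:,::-1].astype(np.float32); r=cv2.minAreaRect(cn); print(s[i],ce[i].round(1),r, cv2.boxPoints(r).round(1).tolist())
# grey (low saturation) regions: tray, lid
sat=im.max(2).astype(int)-im.min(2)
hsv=cv2.cvtColor(im,cv2.COLOR_RGB2HSV)
for p in[(180,318),(310,255),(295,230),(240,255),(335,281),(337,222),(337,236),(220,300)]: print(p,im[p[1],p[0]])
```

```text
[243 147  17  34 528] [250.9 163.4] ((251.0, 163.5), (33.0, 16.0), 90.0) [[243.0, 147.0], [259.0, 147.0], [259.0, 180.0], [243.0, 180.0]]
[317 146  36  31 533] [334.1 161.2] ((334.1970520019531, 161.2617645263672), (32.9794921875, 16.336353302001953), 32.47119140625) [[315.8999938964844, 159.3000030517578], [324.70001220703125, 145.5], [352.5, 163.1999969482422], [343.70001220703125, 177.0]]
[ 311  214   52   29 1238] [336.4 227.7] ((336.4345397949219, 227.78622436523438), (49.66120147705078, 25.079736709594727), 4.763641834259033) [[310.6000061035156, 238.1999969482422], [312.70001220703125, 213.1999969482422], [362.20001220703125, 217.39999389648438], [360.1000061035156, 242.3000030517578]]
[302 271  64  20 100] [336.  281.2] ((333.9171142578125, 281.9476318359375), (6.042313575744629, 65.24395751953125), 73.92642211914062) [[301.70001220703125, 288.1000061035156], [364.3999938964844, 270.0], [366.1000061035156, 275.79998779296875], [303.3999938964844, 293.8999938964844]]
[132 279  92  77 697] [157.7 315.3] ((176.63229370117188, 316.98614501953125), (67.36466979980469, 88.736328125), 84.02568054199219) [[129.0, 288.1000061035156], [217.3000030517578, 278.8999938964844], [224.3000030517578, 345.8999938964844], [136.0, 355.1000061035156]]
[291 287  89  21 123] [335.8 297.1] ((335.0657653808594, 297.2870178222656), (1.5636329650878906, 90.24396514892578), 77.09259033203125) [[290.8999938964844, 306.6000061035156], [378.8999938964844, 286.3999938964844], [379.20001220703125, 288.0], [291.29998779296875, 308.1000061035156]]
(180, 318) [91 88 83]
(310, 255) [117 111 104]
(295, 230) [118 112 104]
(240, 255) [127 113 100]
(335, 281) [53 50 47]
(337, 222) [40 38 35]
(337, 236) [40 38 35]
(220, 300) [66 60 53]
```

View pics/crop.png

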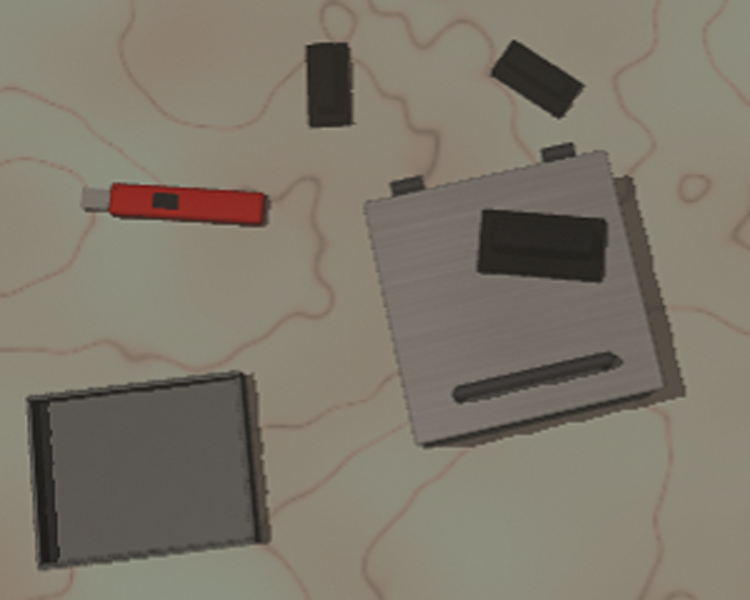

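The crop confirms it: the largest pad, a block with a ridge, lies on the lid at crop (543,245), which is pixel (337,228). The other two are clearly smaller.

Run:
```python
from h import *
import pickle
d=pickle.load(open("d0.pkl","rb")); c=d["top"]
px=lambda L:np.array(L)/2.5+[120,130]
def quad(name,L,z):
    P=onz(c,px(L),z)[:,:2]; r=cv2.minAreaRect(P.astype(np.float32)*1000)
    e=[np.linalg.norm(P[i]-P[(i+1)%4]).round(4) for i in range(4)]
    a=[np.degrees(np.arctan2(*(P[(i+1)%4]-P[i])[::-1])).round(1) for i in range(4)]
    print(name,P.mean(0).round(4),"edges",e,"ang",a); print(P.round(3).tolist()); return P
quad("lid",[(366,203),(606,152),(661,388),(417,443)],.117)
quad("pad",[(481,209),(607,219),(603,281),(478,271)],.133)
quad("padlow",[(481,209),(607,219),(603,281),(478,271)],.117)
quad("tray rim",[(27,397),(243,372),(269,542),(39,569)],.032)
h=onz(c,px([(458,394),(617,360)]),.157); print("handle",h.round(4),h.mean(0))
print("knife",onz(c,px([(110,185),(265,225)]),.02).round(3), "bottle",onz(c,[(478,302)],.17).round(3),onz(c,[(466,306)],.05).round(3))
```

```text
lid [ 0.5781 -0.0158] edges [np.float64(0.2203), np.float64(0.2177), np.float64(0.218), np.float64(0.2184)] ang [np.float64(-77.1), np.float64(-167.5), np.float64(103.1), np.float64(13.1)]
[[0.66, 0.116], [0.709, -0.099], [0.496, -0.146], [0.447, 0.066]]
pad [ 0.6199 -0.0413] edges [np.float64(0.1114), np.float64(0.0556), np.float64(0.1097), np.float64(0.0556)] ang [np.float64(-94.1), np.float64(176.1), np.float64(85.8), np.float64(-2.1)]
[[0.652, 0.013], [0.644, -0.098], [0.588, -0.095], [0.596, 0.015]]
padlow [ 0.6231 -0.0419] edges [np.float64(0.1129), np.float64(0.0564), np.float64(0.1111), np.float64(0.0563)] ang [np.float64(-94.1), np.float64(176.1), np.float64(85.8), np.float64(-2.1)]
[[0.655, 0.013], [0.647, -0.1], [0.591, -0.096], [0.599, 0.015]]
tray rim [0.4262 0.3213] edges [np.float64(0.2013), np.float64(0.1585), np.float64(0.21), np.float64(0.158)] ang [np.float64(-82.9), np.float64(-169.1), np.float64(97.1), np.float64(7.7)]
[[0.492, 0.434], [0.517, 0.234], [0.361, 0.204], [0.335, 0.413]]
handle [[ 0.486   0.0302  0.157 ]
 [ 0.5159 -0.1043  0.157 ]] [ 0.50098937 -0.03704509  0.157     ]
knife [[0.698 0.372 0.02 ]
 [0.66  0.221 0.02 ]] bottle [[ 0.457 -0.336  0.17 ]] [[ 0.456 -0.341  0.05 ]]
```

Emit:
{"fn": "drive_tool", "kwargs": {
  "deltas": [
    [[0,0,-4,0,0,0.116],[0,0,-4,0,0,0.117],[0,0,-4,0,0,0.117],[0,0,-4,0,0,0.117],[0,0,-4,0,0,0.117],[0,0,-4,0,0,0.117],[0,0,-4,0,0,0.117],[0,0,-4,0,0,0.117]]
  ],
  "gripper": 100
}}

```text
time: 0.82
position: [0.1784, 0.5986, 0.2763]
tool_rot: [0.577, 0.817, -0.001, 0.0]
ft_force: [-0.7, -0.4, -0.2]
grip_width: 0.087
grip_force: 0.0
```

Emit:
{"fn": "drive_tool", "kwargs": {
  "deltas": [
    [[0,0,0,0,0,0.117],[0,0,0,0,0,0.117],[0,0,0,0,0,0.115],[-16,10,0,0,0,0],[-32,19,0,0,0,0],[-32,19,0,0,0,0],[-32,19,0,0,0,0],[-32,19,0,0,0,0]]
  ]
}}

```text
time: 1.48
position: [0.2643, 0.4531, 0.2762]
tool_rot: [0.708, 0.706, -0.0, 0.0]
ft_force: [0.3, 0.1, -0.0]
grip_width: 0.0869
grip_force: 0.0
```

Emit:
{"fn": "drive_tool", "kwargs": {
  "deltas": [
    [[-32,19,0,0,0,0],[-32,19,0,0,0,0],[-32,19,0,0,0,0],[-32,19,0,0,0,0],[-32,19,0,0,0,0],[-32,19,0,0,0,0],[-32,19,0,0,0,0],[-32,19,0,0,0,0]]
  ]
}}

```text
time: 2.15
position: [0.4158, 0.1965, 0.2765]
tool_rot: [0.708, 0.706, -0.0, -0.0]
ft_force: [0.1, 0.3, -0.1]
grip_width: 0.0873
grip_force: 0.0
```

Emit:
{"fn": "drive_tool", "kwargs": {
  "deltas": [
    [[-32,19,0,0,0,0],[-32,19,0,0,0,0],[-32,19,0,0,0,0],[-32,19,0,0,0,0],[-32,19,0,0,0,0],[-32,19,0,0,0,0],[-32,19,0,0,0,0],[-16,9,0,0,0,0]]
  ]
}}

```text
time: 2.82
position: [0.559, -0.0462, 0.2764]
tool_rot: [0.709, 0.705, 0.0, 0.001]
ft_force: [-0.7, -0.1, 1.0]
grip_width: 0.0874
grip_force: 0.0
```

Run:
```python
from h import *
import pickle
o=sensors.get_obs(); c=eyes.camera("wrist"); save("w1",c["img"]); pickle.dump((o,c),open("w1.pkl","wb"))
print(o["position"])
```

```text
[ 0.55895177 -0.04624833  0.27642167]
```

View pics/w1.png

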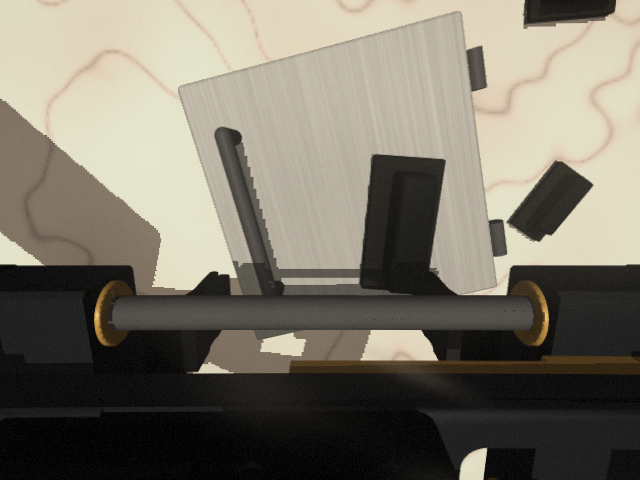

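The wrist view shows the lid corners at (180,88), (460,12) and (497,291), the handle bar from (228,132) to (276,288), and the pad base from (373,155) to (445,160) with its ridge at u 391–437.

Run:
```python
from h import *
import pickle
o,c=pickle.load(open("w1.pkl","rb"))
P=lambda L,z:onz(c,L,z,o)[:,:2]
lid=P([(180,88),(460,12),(497,291),(236,265)],.117); print("lid",lid.round(4).tolist())
a=lambda p,q:np.degrees(np.arctan2(*(q-p)[::-1])).round(1)
print("x-axis",a(lid[0],lid[1]),np.linalg.norm(lid[1]-lid[0]),"back",a(lid[2],lid[1])-90,np.linalg.norm(lid[1]-lid[2]),"front",a(lid[3],lid[0])-90)
h=P([(226,138),(272,284)],.153);print("handle",h.round(4).tolist(),a(h[1],h[0])-90)
b=P([(373,155),(445,160)],.133);print("pad left edge",b.round(4).tolist(),a(b[0],b[1]),np.linalg.norm(b[0]-b[1]))
bl=P([(362,285)],.133);print("pad front edge",a(bl[0],b[0])-90, bl)
r=P([(393,172),(437,174)],.169);print("ridge top left",r.round(4).tolist(),np.linalg.norm(r[0]-r[1]))
# ridge top edges via gray profile along a mid row
g=c["img"].max(2); 
for v in (185,200,220,240): print(v,g[v,360:450:2].tolist())
```

```text
lid [[0.4515, 0.0668], [0.6614, 0.1172], [0.7134, -0.1005], [0.4854, -0.0755]]
x-axis 13.5 0.21582259375115437 back 13.400000000000006 0.22384463223928222 front 13.400000000000006
handle [[0.4931, 0.0286], [0.5211, -0.0796]] 14.5
pad left edge [[0.5988, 0.0165], [0.6537, 0.0124]] -4.2 0.05504196469566608
pad front edge -3.299999999999997 [[ 0.59285929 -0.08837164]]
ridge top left [[0.6075, 0.0056], [0.6371, 0.0041]] 0.029575616350130104
185 [184, 177, 182, 182, 148, 47, 45, 44, 44, 40, 45, 44, 40, 45, 40, 43, 26, 32, 31, 31, 29, 32, 37, 41, 42, 44, 41, 40, 41, 42, 41, 42, 41, 42, 38, 37, 39, 38, 37, 46, 45, 160, 193, 196, 190]
200 [182, 181, 181, 180, 53, 36, 46, 42, 44, 38, 44, 44, 41, 37, 41, 27, 29, 26, 29, 27, 31, 33, 41, 37, 41, 43, 39, 36, 39, 41, 35, 40, 38, 36, 37, 35, 36, 33, 43, 44, 182, 182, 186, 189, 192]
220 [183, 179, 149, 40, 35, 45, 45, 38, 42, 42, 42, 39, 41, 36, 26, 29, 28, 28, 27, 32, 38, 37, 39, 35, 35, 35, 35, 35, 35, 34, 32, 33, 37, 40, 36, 33, 30, 38, 100, 182, 181, 183, 181, 184, 189]
240 [180, 151, 45, 36, 42, 39, 43, 40, 36, 40, 39, 37, 34, 28, 24, 26, 27, 26, 32, 35, 33, 33, 34, 36, 29, 31, 33, 31, 34, 32, 38, 36, 30, 31, 31, 41, 38, 186, 182, 177, 178, 180, 179, 182, 180]
```

Emit:
{"fn": "drive_tool", "kwargs": {
  "deltas": [
    [[5,31,0,0,0,0],[0,31,0,0,0,0],[0,0,0,0,0,0.065],[0,0,25,0,0,0],[0,0,25,0,0,0],[0,0,20,0,0,0],[0,0,10,0,0,0],[0,0,0,0,0,0]]
  ]
}}

```text
time: 3.53
position: [0.6164, -0.0362, 0.1937]
tool_rot: [0.731, 0.683, -0.002, -0.003]
ft_force: [-0.6, 0.5, 0.7]
grip_width: 0.0869
grip_force: 0.0
```

Emit:
{"fn": "drive_tool", "kwargs": {
  "deltas": [
    [[-5,5,0,0,0,0],[0,0,10,0,0,0],[0,0,10,0,0,0],[0,0,8,0,0,0],[0,0,5,0,0,0],[0,0,0,0,0,0]]
  ]
}}

```text
time: 4.03
position: [0.6222, -0.0425, 0.162]
tool_rot: [0.731, 0.683, -0.001, -0.001]
ft_force: [-0.2, 0.2, 0.3]
grip_width: 0.0869
grip_force: 0.0
```

Emit:
{"fn": "drive_tool", "kwargs": {
  "deltas": [
    [[0,0,0,0,0,0],[0,0,0,0,0,0],[0,0,0,0,0,0],[0,0,0,0,0,0],[0,0,0,0,0,0],[0,0,0,0,0,0]]
  ],
  "gripper": 0,
  "squeeze": 30
}}

```text
time: 4.53
position: [0.6234, -0.0427, 0.1638]
tool_rot: [0.731, 0.683, 0.0, 0.0]
ft_force: [0.5, 0.5, 0.4]
grip_width: 0.0551
grip_force: 0.0
```

Emit:
{"fn": "drive_tool", "kwargs": {
  "deltas": [
    [[0,0,2,0,0,0],[0,0,0,0,0,0],[0,0,0,0,0,0],[0,0,0,0,0,0],[0,0,0,0,0,0],[0,0,0,0,0,0],[0,0,0,0,0,0],[0,0,0,0,0,0]]
  ]
}}

```text
time: 5.2
position: [0.6233, -0.0427, 0.1615]
tool_rot: [0.731, 0.683, 0.0, 0.0]
ft_force: [-0.0, 0.1, -0.5]
grip_width: 0.026
grip_force: 30.0
```

Emit:
{"fn": "drive_tool", "kwargs": {
  "deltas": [
    [[0,0,-8,0,0,0],[0,0,-15,0,0,0],[0,0,-20,0,0,0],[0,0,-20,0,0,0],[0,0,-15,0,0,-0.05],[0,0,-5,0,0,-0.1],[0,0,0,0,0,-0.05],[0,0,0,0,0,0]]
  ]
}}

```text
time: 5.87
position: [0.6233, -0.0427, 0.2456]
tool_rot: [0.659, 0.752, 0.0, 0.0]
ft_force: [0.1, -0.5, -2.5]
grip_width: 0.0258
grip_force: 30.0
```

Emit:
{"fn": "drive_tool", "kwargs": {
  "deltas": [
    [[16,-6,0,0,0,0],[32,-12,0,0,0,0],[32,-12,0,0,0,0],[32,-12,0,0,0,0],[32,-12,0,0,0,0],[32,-12,0,0,0,0],[32,-12,0,0,0,0],[32,-12,0,0,0,0]]
  ]
}}

```text
time: 6.53
position: [0.5001, 0.1852, 0.2443]
tool_rot: [0.66, 0.752, -0.001, -0.001]
ft_force: [0.4, 1.1, -1.8]
grip_width: 0.0261
grip_force: 30.0
```

Emit:
{"fn": "drive_tool", "kwargs": {
  "deltas": [
    [[32,-12,0,0,0,0],[32,-12,0,0,0,0],[32,-12,0,0,0,0],[32,-12,0,0,0,0],[16,-6,0,0,0,0],[0,0,0,0,0,0],[0,0,0,0,0,0]]
  ]
}}

```text
time: 7.12
position: [0.4284, 0.3197, 0.2443]
tool_rot: [0.658, 0.753, -0.001, -0.0]
ft_force: [-0.5, -0.3, -1.6]
grip_width: 0.026
grip_force: 30.0
```

Emit:
{"fn": "drive_tool", "kwargs": {
  "deltas": [
    [[0,0,15,0,0,0],[0,0,30,0,0,0],[0,0,30,0,0,0],[0,0,30,0,0,0],[0,0,30,0,0,0],[0,0,25,0,0,0],[0,0,15,0,0,0],[0,0,6,0,0,0]]
  ]
}}

```text
time: 7.78
position: [0.4292, 0.3171, 0.061]
tool_rot: [0.66, 0.751, -0.002, -0.001]
ft_force: [-0.5, 0.0, -1.9]
grip_width: 0.0258
grip_force: 30.0
```

Emit:
{"fn": "drive_tool", "kwargs": {
  "deltas": [
    [[0,0,3,0,0,0],[0,0,2,0,0,0],[0,0,2,0,0,0],[0,0,2,0,0,0],[0,0,0,0,0,0],[0,0,0,0,0,0]]
  ]
}}

```text
time: 8.28
position: [0.4303, 0.3192, 0.0552]
tool_rot: [0.659, 0.752, 0.001, 0.0]
ft_force: [-0.3, 0.4, -1.4]
grip_width: 0.0256
grip_force: 30.0
```

Emit:
{"fn": "drive_tool", "kwargs": {
  "deltas": [
    [[0,0,2,0,0,0],[0,0,2,0,0,0],[0,0,1,0,0,0],[0,0,1,0,0,0],[0,0,0,0,0,0],[0,0,0,0,0,0]]
  ]
}}

```text
time: 8.78
position: [0.43, 0.319, 0.0495]
tool_rot: [0.659, 0.752, 0.0, 0.0]
ft_force: [-1.3, -1.4, 5.9]
grip_width: 0.0261
grip_force: 30.0
```

Emit:
{"fn": "drive_tool", "kwargs": {
  "deltas": [
    [[0,0,0,0,0,0],[0,0,0,0,0,0],[0,0,0,0,0,0],[0,0,0,0,0,0],[0,0,0,0,0,0],[0,0,0,0,0,0]]
  ],
  "gripper": 55
}}

```text
time: 9.28
position: [0.43, 0.319, 0.0484]
tool_rot: [0.659, 0.752, -0.0, -0.0]
ft_force: [1.1, -0.3, -0.5]
grip_width: 0.0475
grip_force: 0.0
```

Emit:
{"fn": "drive_tool", "kwargs": {
  "deltas": [
    [[0,0,-10,0,0,0],[0,0,-25,0,0,0],[0,0,-35,0,0,0],[0,0,-35,0,0,0],[0,0,-35,0,0,0],[0,0,-35,0,0,0],[0,0,-20,0,0,0],[0,0,0,0,0,0]]
  ]
}}

```text
time: 9.95
position: [0.4326, 0.3204, 0.2494]
tool_rot: [0.659, 0.752, 0.005, 0.002]
ft_force: [1.5, -0.2, -0.4]
grip_width: 0.0476
grip_force: 0.0
```

Emit:
{"fn": "drive_tool", "kwargs": {
  "deltas": [
    [[0,0,0,0,0,-0.101],[-17,-1,0,0,0,0],[-34,-3,0,0,0,0],[-34,-3,0,0,0,0],[-34,-3,0,0,0,0],[-34,-3,0,0,0,0],[-34,-3,0,0,0,0],[-34,-3,0,0,0,0]]
  ],
  "gripper": 100
}}

```text
time: 10.62
position: [0.4617, 0.098, 0.2431]
tool_rot: [0.62, 0.785, -0.0, -0.001]
ft_force: [0.6, -0.7, 0.6]
grip_width: 0.0855
grip_force: 0.0
```

Emit:
{"fn": "drive_tool", "kwargs": {
  "deltas": [
    [[-34,-3,0,0,0,0],[-34,-3,0,0,0,0],[-34,-3,0,0,0,0],[-34,-3,0,0,0,0],[-34,-3,0,0,0,0],[-34,-1,0,0,0,0],[-9,0,0,0,0,0],[0,0,0,0,0,0]]
  ]
}}

```text
time: 11.28
position: [0.4965, -0.1138, 0.2431]
tool_rot: [0.622, 0.783, -0.0, 0.0]
ft_force: [-0.0, 0.5, -0.3]
grip_width: 0.0873
grip_force: 0.0
```

Emit:
{"fn": "drive_tool", "kwargs": {
  "deltas": [
    [[0,0,0,0,0,0],[0,0,0,0,0,0],[0,0,0,0,0,0]]
  ]
}}

```text
time: 11.53
position: [0.4953, -0.1096, 0.2433]
tool_rot: [0.619, 0.785, -0.0, -0.001]
ft_force: [-0.7, -0.3, 0.8]
grip_width: 0.0871
grip_force: 0.0
```

Run:
```python
from h import *
import pickle
o=sensors.get_obs(); c=eyes.camera("wrist"); t=eyes.camera("top"); pickle.dump((o,c,t),open("w2.pkl","wb"))
a=t["img"][230:380,80:420]; a=cv2.resize(a,(640,282))
save("w2",np.vstack([c["img"][:310],a]))
print(o["position"],o["tool_rot"])
```

```text
[ 0.49534926 -0.10955039  0.24331905] [ 6.19403348e-01  7.85072468e-01 -1.21641260e-05 -8.44613452e-04]
```

View pics/w2.png

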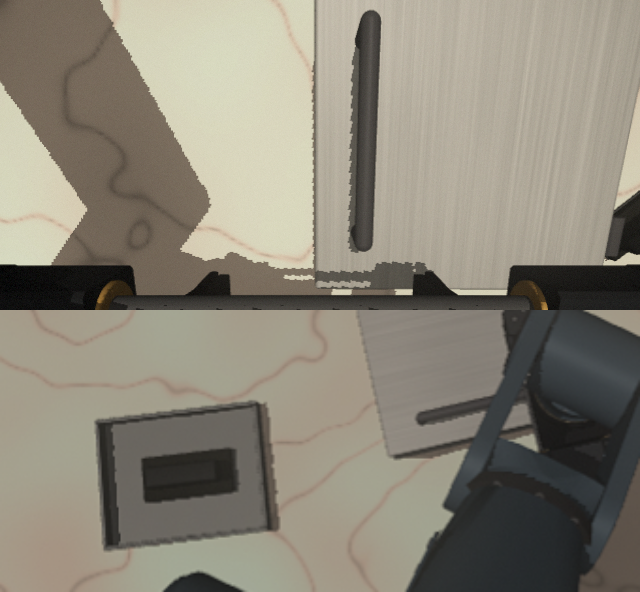

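The pad lies flat in the middle of the tray, at composite (190,473). The bar shows fully in the wrist view, from (370,12) to (364,250), with the lid front edge at u≈315.

Run:
```python
from h import *
import pickle
o,c,t=pickle.load(open("w2.pkl","rb"))
P=lambda L,z:onz(c,L,z,o)[:,:2]
h=P([(370,14),(364,248)],.151); a=np.arctan2(*(h[0]-h[1])[::-1])-np.pi/2
print("handle",h.round(4),np.linalg.norm(h[0]-h[1]),np.degrees(a),h.mean(0).round(4))
f=P([(316,60),(316,250)],.117); print("front",f,np.degrees(np.arctan2(*(f[0]-f[1])[::-1]))-90)
r=R.from_quat(o["tool_rot"]).as_matrix(); m=np.r_[h.mean(0),.154]
print("toolxy angle y",np.degrees(np.arctan2(r[1,1],r[0,1])),"shift tool mm",(r.T@(m-o["position"])*1000).round(1))
ut=np.array([np.cos(a),np.sin(a)]);print("front->handle",(h.mean(0)-f.mean(0))@ut)
```

```text
handle [[ 0.4891  0.0343]
 [ 0.5218 -0.0993]] 0.1375689443159967 13.761113936041742 [ 0.5054 -0.0325]
front [[ 0.46237436  0.01148348]
 [ 0.49278108 -0.11708928]] 13.305658426610009
toolxy angle y 13.454854090611367 shift tool mm [72.5 27.8 89.4]
front->handle 0.031895363787789184
```

Emit:
{"fn": "drive_tool", "kwargs": {
  "deltas": [
    [[20,7,0,0,0,0],[30,12,0,0,0,0],[23,8,0,0,0,0],[0,0,15,0,0,0],[0,0,25,0,0,0],[0,0,20,0,0,0],[0,0,15,0,0,0],[0,0,5,0,0,0]]
  ]
}}

```text
time: 12.3
position: [0.504, -0.0327, 0.1616]
tool_rot: [0.619, 0.785, -0.001, -0.002]
ft_force: [-0.7, -0.5, -0.3]
grip_width: 0.0866
grip_force: 0.0
```

Emit:
{"fn": "drive_tool", "kwargs": {
  "deltas": [
    [[0,0,4,0,0,0],[0,0,0,0,0,0],[0,0,0,0,0,0],[0,0,0,0,0,0]]
  ]
}}

```text
time: 12.63
position: [0.5063, -0.0342, 0.1605]
tool_rot: [0.62, 0.785, 0.0, 0.001]
ft_force: [0.5, 0.1, -0.4]
grip_width: 0.087
grip_force: 0.0
```

Emit:
{"fn": "drive_tool", "kwargs": {
  "deltas": [
    [[0,0,3,0,0,0],[0,0,3,0,0,0],[0,0,0,0,0,0],[0,0,0,0,0,0],[0,0,0,0,0,0],[0,0,0,0,0,0],[0,0,0,0,0,0],[0,0,0,0,0,0]]
  ],
  "gripper": 0,
  "squeeze": 10
}}

```text
time: 13.3
position: [0.5056, -0.0341, 0.1536]
tool_rot: [0.62, 0.784, 0.0, 0.0]
ft_force: [0.2, -0.5, -0.9]
grip_width: 0.0413
grip_force: 0.0
```

Emit:
{"fn": "drive_tool", "kwargs": {
  "deltas": [
    [[0,0,0,0,0,0],[0,0,0,0,0,0],[0,0,0,0,0,0],[0,0,0,0,0,0],[0,0,0,0,0,0],[0,0,0,0,0,0],[0,0,0,0,0,0],[0,0,0,0,0,0]]
  ]
}}

```text
time: 13.97
position: [0.506, -0.034, 0.1536]
tool_rot: [0.62, 0.784, 0.0, 0.0]
ft_force: [2.4, 1.0, -1.1]
grip_width: 0.0114
grip_force: 10.0
```

Emit:
{"fn": "drive_tool", "kwargs": {
  "deltas": [
    [[0,0,0,0,0,0],[0,0,0,0,0,0],[0,0,0,0,0,0],[0,0,0,0,0,0]]
  ],
  "gripper": 0,
  "squeeze": 60
}}

```text
time: 14.3
position: [0.506, -0.034, 0.1536]
tool_rot: [0.62, 0.784, 0.0, 0.0]
ft_force: [3.1, 1.7, -2.4]
grip_width: 0.0102
grip_force: 59.9
```

Emit:
{"fn": "drive_tool", "kwargs": {
  "deltas": [
    [[0,0.2,-1,0.005,0,0],[0,0.3,-1,0.005,0,0],[0,0.2,-1,0.005,0,0],[0,0.3,-1,0.005,0,0]]
  ]
}}

```text
time: 14.63
position: [0.5064, -0.0339, 0.1556]
tool_rot: [0.62, 0.784, -0.008, -0.007]
ft_force: [7.0, -1.2, -22.8]
grip_width: 0.0107
grip_force: 59.7
```

Emit:
{"fn": "drive_tool", "kwargs": {
  "deltas": [
    [[0,0.2,-1,0.005,0,0],[0,0.3,-1,0.005,0,0],[0,0.2,-1,0.005,0,0],[0,0.3,-1,0.005,0,0]]
  ]
}}

```text
time: 14.97
position: [0.5073, -0.0337, 0.1589]
tool_rot: [0.62, 0.784, -0.016, -0.014]
ft_force: [5.1, 2.1, -14.7]
grip_width: 0.0105
grip_force: 59.8
```

Emit:
{"fn": "drive_tool", "kwargs": {
  "deltas": [
    [[0,0.2,-1,0.005,0,0],[0,0.3,-1,0.005,0,0],[0,0.2,-1,0.005,0,0],[0,0.3,-1,0.005,0,0]]
  ]
}}

```text
time: 15.3
position: [0.5092, -0.0333, 0.1656]
tool_rot: [0.62, 0.784, -0.023, -0.019]
ft_force: [4.5, 2.1, -4.8]
grip_width: 0.01
grip_force: 59.9
```

Emit:
{"fn": "drive_tool", "kwargs": {
  "deltas": [
    [[0,0.2,-1,0.005,0,0],[0,0.3,-1,0.005,0,0],[0,0.2,-1,0.005,0,0],[0,0.3,-1,0.005,0,0],[0,0.2,-1,0.005,0,0],[0,0.3,-1,0.005,0,0],[0,0.2,-1,0.005,0,0],[0,0.3,-1,0.005,0,0]]
  ]
}}

```text
time: 15.97
position: [0.5119, -0.0326, 0.1737]
tool_rot: [0.619, 0.784, -0.039, -0.03]
ft_force: [4.9, 2.1, -5.4]
grip_width: 0.0104
grip_force: 59.9
```

Emit:
{"fn": "drive_tool", "kwargs": {
  "deltas": [
    [[0,0.2,-1,0.005,0,0],[0,0.3,-1,0.005,0,0],[0,0.2,-1,0.005,0,0],[0,0.3,-1,0.005,0,0],[0,0,0,0,0,0],[0,0,0,0,0,0],[0,0,0,0,0,0],[0,0,0,0,0,0]]
  ]
}}

```text
time: 16.63
position: [0.5132, -0.0323, 0.1774]
tool_rot: [0.619, 0.783, -0.047, -0.037]
ft_force: [5.2, 3.1, -5.4]
grip_width: 0.0102
grip_force: 60.0
```

Run:
```python
from h import *
o=sensors.get_obs(); c=eyes.camera("side"); w=eyes.camera("wrist")
print(o["position"],o["tool_rot"],o["ft_force"],np.degrees(R.from_quat(o["tool_rot"]).as_matrix()[2]))
save("s3",np.hstack([cv2.resize(c["img"][190:340,210:410],(400,300),interpolation=cv2.INTER_CUBIC),cv2.resize(w["img"],(400,300))]))
```

```text
[ 0.51321532 -0.03232445  0.17740219] [ 0.61908177  0.78309204 -0.04653928 -0.03658846] [ 5.20876017  3.06577662 -5.42803125] [-1.82756188e-02 -6.77187817e+00 -5.68941797e+01]
```

View pics/s3.png

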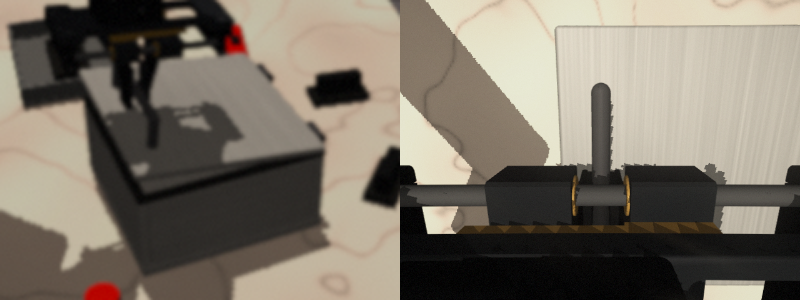

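Emit:
{"fn": "drive_tool", "kwargs": {
  "deltas": [
    [[0,0.2,-0.6,0.003,0,0],[0,0.2,-0.6,0.004,0,0],[0,0,0,0,0,0],[0,0,0,0,0,0],[0,0,0,0,0,0],[0,0,0,0,0,0]]
  ]
}}

```text
time: 17.23
position: [0.5136, -0.0322, 0.1784]
tool_rot: [0.619, 0.783, -0.049, -0.039]
ft_force: [4.4, 2.7, -5.0]
grip_width: 0.0109
grip_force: 60.0
```

Run:
```python
from h import *
import pickle
o=sensors.get_obs(); print(o["position"],o["ft_force"])
d=pickle.load(open("d0.pkl","rb"))["side"]; c=eyes.camera("side")
a=np.radians(13.4); ex=np.array([np.cos(a),np.sin(a),0]); ey=np.array([-ex[1],ex[0],0]); h=np.array([.686,.0085,.107])
im=[cv2.resize(k["img"][250:330,250:350],(400,320),interpolation=cv2.INTER_CUBIC) for k in (d,c)]
for th in (0,.09,.135,.18):
    P=[h+ex*(-.223*np.cos(th)+z*np.sin(th))-ey*.111+np.array([0,0,1])*(.223*np.sin(th)+z*np.cos(th)) for z in (0,.01)]
    q=proj(c,P); print(th,q.round(1).tolist())
    for i in im:
        for u in q: cv2.circle(i,tuple(int(v) for v in (u-[250,250])*4),2,(255,0,0) if th in(0,.135) else (0,255,0),-1)
save("s4",np.hstack(im))
```

```text
[ 0.5135934  -0.03224651  0.17844724] [ 4.3613748   2.65679047 -4.95577418]
0 [[275.2, 292.6], [274.8, 288.9]]
0.09 [[274.9, 285.0], [275.0, 281.1]]
0.135 [[275.1, 281.1], [275.4, 277.1]]
0.18 [[275.6, 277.1], [276.1, 273.0]]
```

View pics/s4.png

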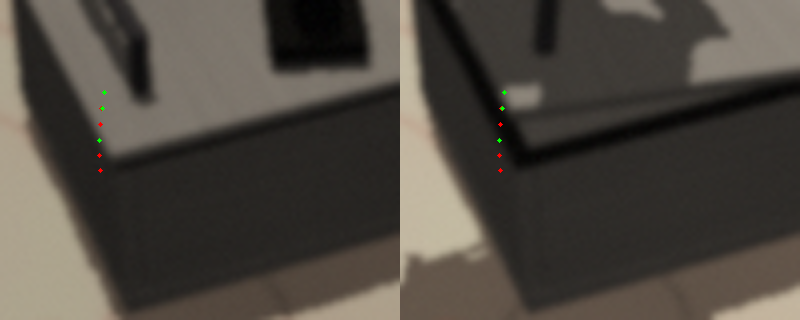

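Run:
```python
from h import *
import pickle
d=pickle.load(open("d0.pkl","rb"))["side"]; c=eyes.camera("side"); save("side5",c["img"])
for u in (280,285,290,300):
    for k in (d,c): print(u,k["img"].max(2)[265:305,u].tolist())
a=np.radians(13.4); ex=np.array([np.cos(a),np.sin(a),0]); ey=np.array([-ex[1],ex[0],0]); h=np.array([.686,.0085,.107])
for th in (0,.11,.12,.135,.15):   # row of lid's right-side top/bottom edges at given u
    s=np.linspace(0,.223,400); out=[]
    for z in (.01,0):
        P=[h+ex*(-x*np.cos(th)+z*np.sin(th))-ey*.111+np.array([0,0,1])*(x*np.sin(th)+z*np.cos(th)) for x in s]
        q=proj(c,P); out.append([float(np.interp(u,q[::-1,0],q[::-1,1]).round(1)) for u in (280,285,290,300)])
    print(th,out)
```

```text
280 [52, 56, 64, 77, 91, 102, 111, 115, 118, 118, 121, 121, 122, 123, 123, 123, 124, 123, 124, 124, 122, 119, 104, 78, 51, 34, 27, 30, 36, 40, 39, 38, 39, 38, 37, 39, 37, 38, 39, 39]
280 [62, 62, 63, 62, 64, 73, 100, 126, 137, 137, 132, 112, 80, 53, 48, 51, 50, 46, 37, 30, 21, 14, 11, 10, 10, 11, 18, 30, 39, 45, 46, 47, 46, 46, 46, 45, 44, 45, 45, 45]
285 [20, 18, 17, 16, 18, 16, 17, 22, 34, 50, 67, 93, 113, 120, 123, 123, 123, 123, 124, 121, 115, 96, 70, 47, 32, 26, 29, 36, 38, 38, 38, 38, 38, 37, 38, 38, 36, 39, 38, 38]
285 [60, 61, 62, 62, 64, 68, 80, 90, 93, 87, 77, 66, 54, 49, 52, 59, 64, 65, 64, 62, 52, 34, 16, 11, 11, 17, 34, 42, 45, 47, 44, 43, 45, 45, 44, 44, 43, 44, 44, 44]
290 [123, 123, 124, 123, 123, 123, 122, 122, 119, 117, 118, 122, 125, 123, 123, 124, 123, 125, 120, 109, 88, 62, 39, 27, 26, 32, 38, 38, 38, 39, 38, 38, 39, 38, 39, 38, 40, 40, 41, 39]
290 [62, 62, 62, 62, 62, 62, 62, 63, 61, 61, 59, 52, 49, 52, 60, 63, 64, 63, 58, 47, 28, 13, 11, 12, 25, 38, 44, 46, 45, 45, 45, 45, 45, 46, 45, 46, 48, 47, 48, 47]
300 [122, 123, 123, 124, 124, 124, 124, 125, 124, 124, 122, 122, 122, 121, 121, 121, 113, 96, 71, 47, 31, 26, 31, 36, 40, 39, 38, 38, 39, 38, 39, 38, 38, 39, 40, 41, 40, 39, 40, 38]
300 [63, 63, 62, 60, 61, 61, 61, 62, 61, 56, 50, 49, 54, 61, 64, 62, 51, 35, 16, 11, 10, 19, 34, 44, 45, 47, 44, 46, 46, 44, 46, 45, 45, 46, 46, 46, 47, 45, 44, 46]
0 [[287.5, 286.2, 284.9, 282.2], [291.3, 290.0, 288.7, 286.0]]
0.11 [[278.5, 277.7, 276.9, 275.2], [282.4, 281.6, 280.7, 279.0]]
0.12 [[277.7, 276.9, 276.1, 274.5], [281.6, 280.8, 280.0, 278.4]]
0.135 [[276.4, 275.7, 275.0, 273.5], [280.4, 279.6, 278.9, 277.4]]
0.15 [[275.2, 274.5, 273.9, 272.5], [279.1, 278.4, 277.8, 276.4]]
```

```bash
python3 -c "
from h import *
o=sensors.get_obs(); print(o['time'],o['grip_force'],o['position']); print(ticket.hand_in())"
```

```text
17.3333 59.95367020368576 [ 0.51359087 -0.03222749  0.17842675]
the job is handed in; nothing more can be done
None
```

I put the pad flat in the tray, then broke the seal with a slow pull, and handed the job in at 17.3 s with the handle still gripped and the lid about 30 mm ajar (0.133 rad in the side view). The bottle, tape roll and knife were not touched.

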